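# Shut the last two lid clips of a storage box on the stop bar

### The job

The food storage box has two lid clips still standing open, on neighbouring sides. Shut both by sliding the box along the worktop and pressing each open clip against the fixed steel bar until it lies flat, turning the box between the two passes; do not press the clips with the gripper. The lid is not locked yet, so keep the box standing flat on the worktop and do not lift or tip it, leave the mug, the oil bottle and the jar where they are, and let go with both clips shut.

Things in the scene. Friction and masses are not known exactly. Their poses are not given: they have to be found in the camera images.
- food_box: Clear-plastic food box with grey lid, 150 x 150 mm, 66 mm high, 0.5 to 0.9 kg, loose. Origin: centre of its underside, z up. In the middle of each side a grey clip, 70 mm wide, 4 mm thick, at heights 10 to 42 mm when shut. Those on the -x and -y sides are shut and rigid (outer face 79 mm from the centre) and may be pushed on; those on the +x side (clip_a) and +y side (clip_b) stand open.
- clip_a (a joint): Angle of the clip on the box's +x side: 0 = shut, flat down the side (outer face 79 mm from the box's centre); starts at 0.5 to 0.8 rad, lower edge swung out. Hinged along its upper edge, 75 mm from the box's centre and 42 mm up; flap 32 mm long. Stiff hinge: stays where it is left; 1 to 2 N at the bar's height moves it.
- clip_b (a joint): The same for the clip on the box's +y side.
- clip_a_edge (a point): Middle of the free (lower) edge of clip_a.
- clip_b_edge (a point): Middle of the free (lower) edge of clip_b.
- stop_bar: Fixed steel bar on a bent bracket: round bar 14 mm thick, 240 mm long, level, axis 26 mm above the worktop (top at 33 mm), along the body's y axis. Origin: on the worktop under the middle of the bar's axis. The box is pushed up from the open side, -x of this body (bar's front line at x = -7 mm); the bracket is behind, up to x = +68 mm.
- mug: White mug, 80 mm wide, 95 mm high; to be left alone. Origin: centre of its underside.
- oil_bottle: Green bottle, 64 mm wide, 210 mm high; to be left alone. Origin: centre of its underside.
- jar: Glass jar with a steel cap, 76 mm wide, 100 mm high; to be left alone. Origin: centre of its underside.
- lid_tray (a point): Centre of the lid's flat top, 48 mm above the worktop. Round the lid's edge runs a raised rim, 8 mm thick, 18 mm high (top at 66 mm), leaving a tray 134 x 134 mm inside, where a shut fingertip can hook behind the rim to drag or turn the box, which slides easily.
Mind the look-alikes: they are no part of the job. Of the things like the food_box, leave any that is orange, purple or red; of the rest the larger one is meant.

How it is judged:
By the outcome, as a careful person would: the job done as asked, in the order asked, and still so for the second after the job is handed in, with the robot touching nothing.
It also fails if it takes over 72 s, if anything falls off the work surface, if the arm or the gripper's body presses on something with over 40 N, if the wrist force passes 120 N, or if a joint passes its speed limit or range.

### The arm

A 6-joint arm with a two-finger parallel gripper is mounted at the origin on the work surface. World frame = base frame: x ahead of the robot, y to its left, z up, the work surface at z = 0. Lengths are in m, angles in rad, forces in N, time in s.
With the tool pointing down it reaches from about 0.35 to 0.85 m from the base axis. Payload 8.1 kg.
Tool frame: the origin (TCP) lies on the mounting face of the last link; the fingertips stand 186 mm ahead of it and the grasp point (between the pads) lies env.hold_point_z ahead of it (env.hold_point_z is the distance from the TCP to the grasp point, in m); z points along the fingers, y is the line along which they close (so a half turn about z gives the same grasp; the last joint's range is limited). The gripper opens to 93 mm and grips with 3 to 60 N. Pads are 15 mm wide; open, the fingers measure 128 mm over their backs; the gripper's body (75 mm by 188 mm) begins 65 mm behind the grasp point.
Start: joints at [-1.387, 0.13, 1.488, -0, 1.523, -0.085], TCP at [0.159, -0.578, 0.405] pointing down, gripper open.
Joint ranges: [-2.96, 2.96], [-0.89, 2.26], [0.02, 2.5], [-1.34, 4.48], [0, 2.73], [-2.66, 2.66]. Speed limits (rad/s): [2.39, 2.39, 2.79, 3.14, 3.14, 3.14].

### API

Orientations are given as a 3x3 rotation matrix whose columns are the frame's x, y, z axes.
In Python, from cell import env gives the robot as it stands.
- The arm moves only by the tool carry_out, never from a script. Its argument "deltas" is a list of rows, each a list of 3 entries, a list of its own where there are three numbers: the closure, from 0 (fully open) to 1 (shut), then the shift along the tool's x, y, z in m, then the turn about the tool's z in rad. In form: [[hand, [x, y, z], turn], ...]. A call has 1 to 8 rows; each row is the pose to reach, as a shift and turn from the pose commanded when the call began, along the tool's axes at that moment; what a row does not reach only later rows make up. A row lasts 1/8 s, in which the tool goes at most 62.5 mm and 10.7 degrees, less where a joint would pass 70% of its speed; a pose out of reach is approached as far as the arm can. A call with a gripper value outside its range is refused whole. The fingers move at their own pace and stop on an object; "squeeze" is the grip in N (left out, the last holds). Time passes only in rows, so rows that repeat a pose let the fingers close. It gives the time, the measured TCP pose, the force, the opening and the grip force at its end, in the units of the state.
- env.sense(): the state, without advancing time (a new reading comes with each control period).
- env.snapshot(name): name is "scene" or "top"; returns the picture (400x640x3 uint8, red, green, blue); there is no depth.
- env.camera_model(name): a dict with "fx", "fy", "cx", "cy" (pixels), "R" (3x3) and "t" (3): a world point X has camera coordinates R X + t. Camera axes: x right, y down, z forward; pixel columns grow to the right and rows downward; lengths in m; the calibration is good to about 2 mm. A picture is of the moment at which its call begins. camera_model takes no time and is no camera call.
- env.sign_off(): hands the job in; it is judged then, once.
Trained networks look in the newest picture that a camera, given by its name, has taken for a name from the list of things; names that differ only in an ending like _2 or _b are one class to them, and where a whole thing is asked for, a point or a joint stands for the part that bears it (a point fixed in the world has none). Each returns a list of dicts, best first, with "conf" (0 to 1); they miss things now and then, are a little off and sometimes report something else, mostly with a low value. They report only what shows in the picture. A call takes as long as a camera call. They do not tell look-alikes from the thing itself.
- env.trace(camera, target): "pixels" (400x640 bool, what is visible of it) and "pixel" ([column, row] in pixels, amid what is visible of it).
The state is a dict: "time": time; "q": joint angles; "qd": joint speeds; "tau": joint torques, N m; "tcp_pos": TCP position; "tcp_rot": TCP orientation; "wrist_force": force on the tool from outside, world axes, zero at the start; "ft_torque": the same for the moment, N m; "grip_width": finger opening in m; "finger_force": force on a finger pad.
Only numpy, scipy, OpenCV 4.12 (cv2) and the standard library are available. Lean on these libraries where they do the work, as an engineer would, in place of code of your own. Each camera call takes 0.05 s, during which the arm holds its last target. There are 200 camera calls.

## Working session

There is one attempt and no reset: what is moved stays moved. The work goes in short steps, Python scripts to look and compute and a tool call to move; the robot and the scene stay as the last step left them, time stands still between calls to the robot, and variables do not carry over. Pictures are saved under pics/ and viewed, at most 10 in all, crops included, and the job is handed in when it is done.

Besides the shell and the picture viewer there is one more tool, called after "Request:" as a command line: name --argument value ..., lists and objects as JSON in quotes. carry_out: Moves the arm, as the interface text tells. Its arguments: {"type":"object","properties":{"deltas":{"type":"array"},"squeeze":{"type":"number"}},"required":["deltas"]}

```bash
mkdir -p pics; ls; python3 - <<'E'
from cell import env
import cv2,numpy as np
s=env.sense();print(s['time'],s['tcp_pos'],s['tcp_rot'],env.hold_point_z,s['grip_width'])
for n in("scene","top"):
    cv2.imwrite(f"pics/{n}0.png",env.snapshot(n)[:,:,::-1]);m=env.camera_model(n);print(n,m)
    for t in("food_box","clip_a","stop_bar","mug","oil_bottle","jar","lid_tray","clip_a_edge"):
        print(n,t,[(round(d['conf'],2),np.round(d['pixel']).tolist(),int(d['pixels'].sum())) for d in env.trace(n,t)])
E
```

```text
pics
0.0 [ 0.15931768 -0.57823541  0.40369244] [[ 9.64093675e-01  2.65562193e-01 -3.26956292e-04]
 [ 2.65562352e-01 -9.64092094e-01  1.75276615e-03]
 [ 1.50252445e-04 -1.77665804e-03 -9.99998410e-01]] 0.1673 0.09272961030479791
scene {'fx': 373.1946084631712, 'fy': 373.1946084631712, 'cx': 318.79898109849097, 'cy': 197.22232576656714, 'R': array([[ 0.82508268,  0.56498   , -0.00601438],
       [ 0.42220787, -0.62358576, -0.65793716],
       [-0.37547182,  0.54031324, -0.75304881]]), 't': array([-0.41722991, -0.21337124,  1.40903762])}
scene food_box [(0.89, [151.0, 334.0], 4901), (0.87, [306.0, 217.0], 2828), (0.83, [224.0, 208.0], 1310), (0.75, [338.0, 299.0], 4114), (0.64, [287.0, 160.0], 935)]
scene clip_a [(0.68, [330.0, 224.0], 197), (0.66, [182.0, 347.0], 215), (0.64, [239.0, 211.0], 38), (0.5, [219.0, 223.0], 64), (0.45, [362.0, 318.0], 119)]
scene stop_bar [(0.89, [377.0, 151.0], 725)]
scene mug [(0.56, [225.0, 256.0], 1129)]
scene oil_bottle [(0.56, [249.0, 296.0], 1318)]
scene jar [(0.66, [404.0, 122.0], 586)]
scene lid_tray [(0.94, [291.0, 161.0], 956), (0.84, [306.0, 217.
[... 513 characters left out ...]
79])}
top food_box [(0.98, [484.0, 236.0], 2748), (0.97, [366.0, 277.0], 1294), (0.76, [325.0, 206.0], 2727), (0.72, [273.0, 261.0], 1172), (0.69, [381.0, 132.0], 2572)]
top clip_a [(0.64, [318.0, 176.0], 115), (0.63, [479.0, 208.0], 31), (0.41, [461.0, 237.0], 90)]
top stop_bar [(0.96, [206.0, 190.0], 1523)]
top mug [(0.72, [325.0, 178.0], 107)]
top oil_bottle [(0.64, [430.0, 181.0], 647)]
top jar [(0.92, [146.0, 181.0], 715), (0.27, [303.0, 213.0], 127)]
top lid_tray [(0.81, [270.0, 260.0], 1213), (0.67, [364.0, 278.0], 1266), (0.66, [382.0, 133.0], 2593), (0.66, [488.0, 234.0], 2914), (0.57, [330.0, 206.0], 2674), (0.38, [206.0, 193.0], 1482)]
top clip_a_edge [(0.43, [321.0, 181.0], 124)]
```

View pics/scene0.png

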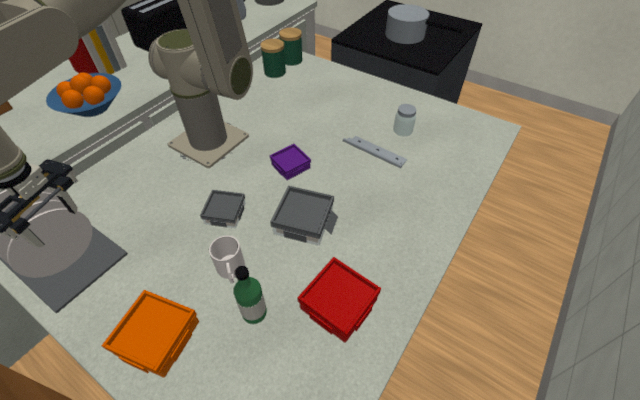

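View pics/top0.png

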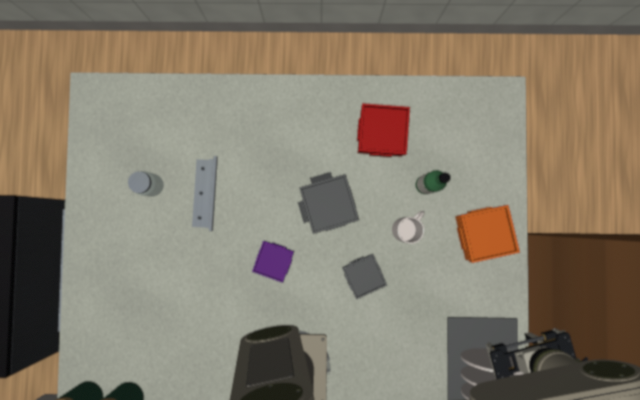

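Look-alikes, pixels in the top view: large grey box (328,204), small grey (365,277), purple (273,261), red (384,131) and orange (487,233). I choose the large grey one at (328,204); its open clips point up (321,180) and left (305,212). The bar is at (205,193). Next is a close crop of the box and the bar.

```bash
cat > h.py <<'E'
from cell import env
import cv2,numpy as np
def ray(n,px,z):
    m=env.camera_model(n);R=m['R'];c=-R.T@m['t']
    d=R.T@np.array([(px[0]-m['cx'])/m['fx'],(px[1]-m['cy'])/m['fy'],1]);return c+d*(z-c[2])/d[2]
def proj(n,X):
    m=env.camera_model(n);p=m['R']@np.asarray(X,float)+m['t'];return np.array([m['fx']*p[0]/p[2]+m['cx'],m['fy']*p[1]/p[2]+m['cy']])
E
python3 - <<'E'
from h import *
t=cv2.imread('pics/top0.png');s=cv2.imread('pics/scene0.png')
a=cv2.resize(t[145:245,180:380],None,fx=4,fy=4,interpolation=cv2.INTER_CUBIC)
b=cv2.resize(s[130:260,260:420],None,fx=4,fy=4,interpolation=cv2.INTER_CUBIC)[:,:]
cv2.imwrite('pics/ct.png',a);cv2.imwrite('pics/cs.png',b)
for n,px in(("top",(330,206)),("scene",(306,217))):
    env.snapshot(n)
    d=min(env.trace(n,"food_box"),key=lambda d:np.hypot(*(np.array(d['pixel'])-px)))
    r=cv2.minAreaRect(np.argwhere(d['pixels'])[:,::-1].astype(np.float32));print(n,r)
    if n=='top':
        c=[ray(n,p,.066) for p in cv2.boxPoints(r)];print(np.round(c,3))
d=env.trace("top","stop_bar")[0];env_r=cv2.minAreaRect(np.argwhere(d['pixels'])[:,::-1].astype(np.float32))
print(env_r)
for z in(0,.026,.033):print(np.round([ray("top",p,z)[:2] for p in cv2.boxPoints(env_r)],3).tolist())
for t in("mug","oil_bottle","jar"):
  print(t,[np.round(np.append(ray("top",d['pixel'],.09),d['conf']),3) for d in env.trace("top",t)][:2])
print(ray("top",(273,261),.05),ray("top",(365,277),.05),ray("top",(384,131),.06))
E
```

```text
top ((325.4461364746094, 201.96922302246094), (55.605472564697266, 54.55300521850586), 74.74488067626953)
[[ 0.585  0.005  0.066]
 [ 0.631 -0.157  0.066]
 [ 0.467 -0.203  0.066]
 [ 0.421 -0.042  0.066]]
scene ((304.0882568359375, 215.14706420898438), (62.81672286987305, 52.1451530456543), 14.03624439239502)
((204.6284637451172, 193.05938720703125), (22.284944534301758, 75.2116928100586), 3.012787342071533)
[[0.433, 0.332], [0.677, 0.325], [0.674, 0.252], [0.43, 0.259]]
[[0.433, 0.323], [0.673, 0.317], [0.67, 0.246], [0.431, 0.252]]
[[0.433, 0.321], [0.672, 0.315], [0.669, 0.244], [0.431, 0.251]]
mug [array([ 0.446, -0.35 ,  0.09 ,  0.95 ])]
oil_bottle [array([ 0.583, -0.415,  0.09 ,  0.76 ])]
jar [array([0.575, 0.453, 0.09 , 0.67 ])]
[0.34171509 0.06031163 0.05      ] [ 0.29670988 -0.22407137  0.05      ] [ 0.74865912 -0.27842197  0.06      ]
```

View pics/ct.png

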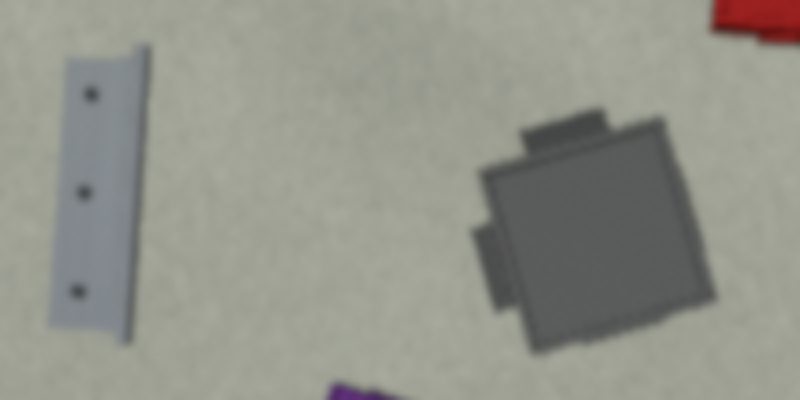

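View pics/cs.png

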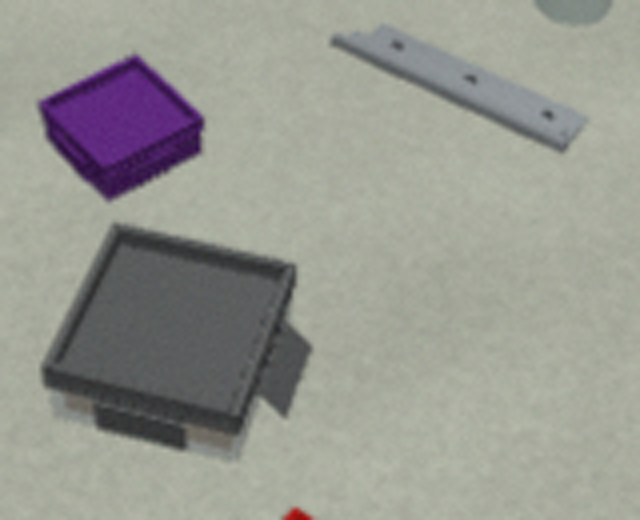

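The crops confirm the large grey box, with both flaps standing out: the +x one at crop (565,130) and the +y one at (495,270). The bar's front edge, the right-hand one, runs from (148,45) to (130,343), and its bracket is behind on the left. Rim corners in the top crop are (480,172), (662,118), (715,298) and (535,352). In the scene crop the same corners are about (297,266), (240,425), (45,378) and (115,226).

```bash
python3 - <<'E'
from h import *
T=np.array([(480,172),(662,118),(715,298),(535,352)])/4+[180,145]-.4
S=np.array([(297,266),(240,425),(45,378),(115,226)])/4+[260,130]-.4
P=[]
for n in("top","scene"):
    m=env.camera_model(n);K=np.array([[m['fx'],0,m['cx']],[0,m['fy'],m['cy']],[0,0,1]]);P.append(K@np.c_[m['R'],m['t']])
X=cv2.triangulatePoints(P[0],P[1],T.T,S.T);X=(X[:3]/X[3]).T;print(np.round(X,3),X.mean(0))
for n,q in(("top",T),("scene",S)):
    w=np.array([ray(n,p,.066)[:2] for p in q]);c=w.mean(0)
    e=(w[0]-w[3])+(w[1]-w[2]); f=(w[1]-w[0])+(w[2]-w[3])
    print(n,c,[np.linalg.norm(w[i]-w[i-1]).round(3) for i in range(4)],"edge dirs",np.degrees(np.arctan2(w[0][1]-w[3][1],w[0][0]-w[3][0])),np.degrees(np.arctan2(w[0][1]-w[1][1],w[0][0]-w[1][0]))-90)
B=np.array([(148,45),(130,343)])/4+[180,145]-.4
print("bar front top",[ray("top",p,.028)[:2] for p in B])
Sb=np.array([(565,151),(332,42)])/4+[260,130]-.4
print("bar low edge scene",[ray("scene",p,.026)[:2] for p in Sb])
X=cv2.triangulatePoints(P[0],P[1],B.T,Sb.T);print((X[:3]/X[3]).T)
E
```

```text
[[ 0.571 -0.018  0.064]
 [ 0.615 -0.158  0.055]
 [ 0.475 -0.202  0.053]
 [ 0.432 -0.063  0.065]] [ 0.52326363 -0.11010522  0.05912727]
top [ 0.52173182 -0.11052384] [np.float64(0.144), np.float64(0.146), np.float64(0.144), np.float64(0.144)] edge dirs 17.783858859601715 17.275531710792364
scene [ 0.52784249 -0.11299445] [np.float64(0.147), np.float64(0.153), np.float64(0.145), np.float64(0.154)] edge dirs 17.687442718219067 17.904192056407098
bar front top [array([0.67041356, 0.24874099]), array([0.43317706, 0.25729654])]
bar low edge scene [array([0.67367441, 0.24972594]), array([0.43376891, 0.2595914 ])]
[[0.67210688 0.25042677 0.02424726]
 [0.43373975 0.25802959 0.02694392]]
```

```bash
cat >> h.py <<'E'
def delta(xyz,yaw):
    s=env.sense();R=s['tcp_rot'];y0=np.degrees(np.arctan2(R[1,0],R[0,0]))
    print("t",s['time'],"tcp",np.round(s['tcp_pos'],4),"yaw",round(y0,2),"F",np.round(s['wrist_force'],1))
    print("delta",np.round(R.T@(np.array(xyz)-s['tcp_pos']),4),"turn",round(np.radians(y0-yaw),4))
E
python3 -c "
from h import *
delta((.5445,-.1787,.29),17.6)"
```

```text
t 1.3 tcp [ 0.1593 -0.5785  0.4047] yaw 15.4 F [-1.2 -0.4 -0.1]
delta [ 0.4775 -0.2832  0.1147] turn -0.0385
```

Request:
carry_out --deltas '[[0,[0.06,-0.035,0],0],[0,[0.12,-0.07,0],0],[0,[0.18,-0.105,0],0],[0,[0.23,-0.135,0],0],[0,[0.28,-0.165,0],0],[0,[0.33,-0.195,0],-0.038],[0,[0.38,-0.225,0],-0.038],[0,[0.43,-0.255,0],-0.038]]' --squeeze 35

```text
time: 2.3
tcp_pos: [0.5073, -0.2167, 0.4051]
tcp_rot: [[0.953, 0.302, 0.001], [0.302, -0.953, -0.001], [0.001, 0.001, -1.0]]
wrist_force: [0.4, -1.0, 0.2]
grip_width: 0.093
finger_force: 0.0
```

```bash
python3 -c "
from h import *
delta((.5445,-.1787,.27),17.6)"
```

```text
t 2.3 tcp [ 0.5073 -0.2167  0.4051] yaw 17.58 F [ 0.4 -1.   0.2]
delta [ 0.0468 -0.0251  0.1351] turn -0.0004
```

Request:
carry_out --deltas '[[0,[0.047,-0.025,0.03],0],[0,[0.047,-0.025,0.08],0],[0,[0.047,-0.025,0.135],0],[0,[0.047,-0.025,0.135],0]]'

```text
time: 2.8
tcp_pos: [0.5412, -0.1792, 0.2646]
tcp_rot: [[0.953, 0.302, -0.009], [0.302, -0.953, 0.004], [-0.008, -0.007, -1.0]]
wrist_force: [-0.6, -0.2, -0.4]
grip_width: 0.0925
finger_force: 0.0
```

```bash
python3 -c "
from h import *
delta((.5445,-.1787,.239),17.6)
s=env.snapshot('scene');cv2.imwrite('pics/g1.png',cv2.resize(s[120:280,220:380,::-1],None,fx=3.7,fy=3.7,interpolation=cv2.INTER_CUBIC))"
```

```text
t 2.8 tcp [ 0.5412 -0.1792  0.2646] yaw 17.6 F [-0.6 -0.2 -0.4]
delta [0.0035 0.0007 0.0256] turn 0.0001
```

View pics/g1.png

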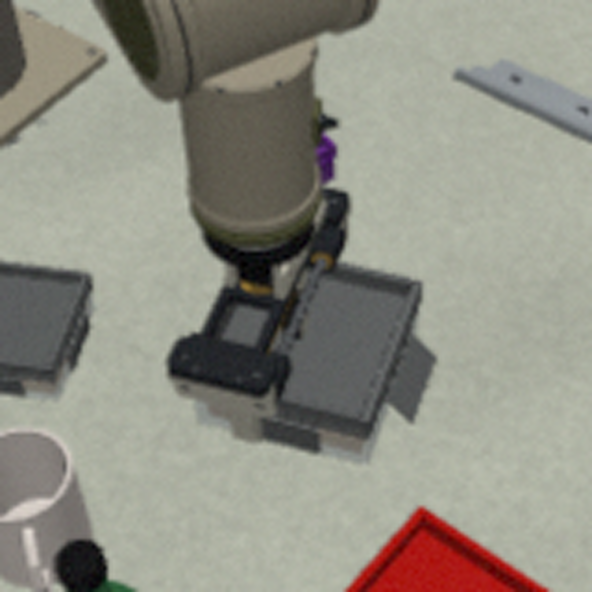

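The gripper straddles the near (-y) rim: the outer finger is at crop (245,420) and the shut clip shows at (290,435). I'll lower and close.

Request:
carry_out --deltas '[[0,[0.001,0.0,0.015],0],[0,[0.001,0.0,0.028],0],[0,[0.001,0,0.028],0],[0,[0.001,0,0.028],0]]'

```text
time: 3.35
tcp_pos: [0.5446, -0.1802, 0.2423]
tcp_rot: [[0.953, 0.302, 0.001], [0.302, -0.953, -0.0], [0.0, 0.0, -1.0]]
wrist_force: [-0.4, 0.4, 0.8]
grip_width: 0.0932
finger_force: 0.0
```

```bash
python3 -c "
from h import *
delta((.5445,-.1787,.239),17.6)"
```

```text
t 3.35 tcp [ 0.5446 -0.1802  0.2423] yaw 17.57 F [-0.4  0.4  0.8]
delta [ 0.0004 -0.0015  0.0033] turn -0.0005
```

Request:
carry_out --deltas '[[0,[0,-0.001,0.003],0],[1,[0,-0.001,0.003],0],[1,[0,-0.001,0.003],0],[1,[0,-0.001,0.003],0],[1,[0,-0.001,0.003],0],[1,[0,-0.001,0.003],0],[1,[0,-0.001,0.003],0]]' --squeeze 35

```text
time: 4.22
tcp_pos: [0.5441, -0.1792, 0.2388]
tcp_rot: [[0.953, 0.302, 0.0], [0.302, -0.953, -0.0], [0.0, 0.0, -1.0]]
wrist_force: [0.1, 0.1, 0.1]
grip_width: 0.0378
finger_force: 0.0
```

Request:
carry_out --deltas '[[1,[0,0,0],0],[1,[0,0,0],0],[1,[0,0,0],0],[1,[0,0,0],0],[1,[0,0,0],0]]'

```text
time: 4.85
tcp_pos: [0.5441, -0.1788, 0.2387]
tcp_rot: [[0.953, 0.302, -0.0], [0.302, -0.953, 0.001], [-0.0, -0.001, -1.0]]
wrist_force: [-1.3, 4.1, 1.9]
grip_width: 0.0079
finger_force: 35.0
```

Request:
carry_out --deltas '[[1,[0.007,-0.02,0],0.04],[1,[0.014,-0.04,0],0.09],[1,[0.022,-0.063,0],0.14],[1,[0.03,-0.086,0],0.19],[1,[0.038,-0.109,0],0.24],[1,[0.046,-0.132,0],0.29],[1,[0.054,-0.155,0],0.33],[1,[0.059,-0.169,0],0.345]]'

```text
time: 5.85
tcp_pos: [0.5494, 0.0002, 0.2387]
tcp_rot: [[0.999, -0.038, 0.0], [-0.038, -0.999, -0.001], [0.0, 0.001, -1.0]]
wrist_force: [0.4, -3.0, 0.0]
grip_width: 0.008
finger_force: 35.0
```

```bash
python3 -c "
from h import *
delta((.549,.06,.2387),-2.2)
s=env.snapshot('top');env.snapshot('scene');cv2.imwrite('pics/t2.png',cv2.resize(s[145:245,180:380,::-1],None,fx=4,fy=4,interpolation=cv2.INTER_CUBIC))"
```

```text
t 5.85 tcp [5.494e-01 2.000e-04 2.387e-01] yaw -2.2 F [ 0.4 -3.   0. ]
delta [-0.0027 -0.0598 -0.0001] turn -0.0
```

View pics/t2.png

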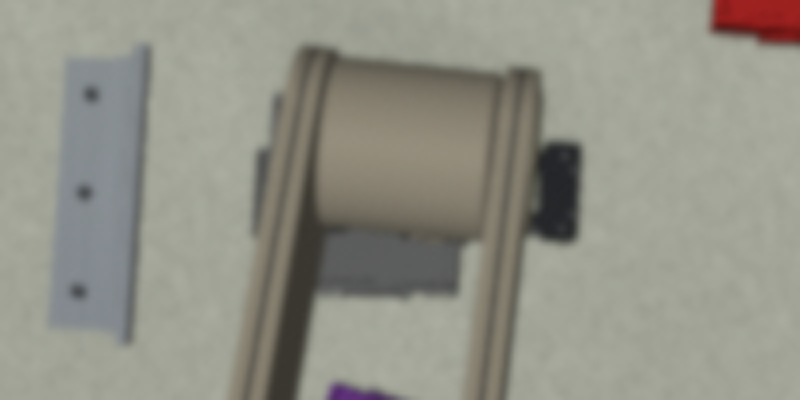

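The box is square to the bar. The +y flap is at crop (262,192), level with the middle of the bar. I'll push on.

Request:
carry_out --deltas '[[1,[0,-0.015,0],0],[1,[0,-0.035,0],0],[1,[0,-0.055,0],0],[1,[0,-0.07,0],0],[1,[0,-0.08,0],0],[1,[0,-0.086,0],0],[1,[0,-0.09,0],0],[1,[0,-0.094,0],0]]'

```text
time: 6.95
tcp_pos: [0.5529, 0.0935, 0.2387]
tcp_rot: [[0.999, -0.039, -0.0], [-0.039, -0.999, -0.001], [-0.0, 0.001, -1.0]]
wrist_force: [0.0, -4.2, -0.2]
grip_width: 0.0075
finger_force: 35.0
```

Request:
carry_out --deltas '[[1,[0,-0.003,0],0],[1,[0,-0.006,0],0],[1,[0,-0.008,0],0]]'

```text
time: 7.32
tcp_pos: [0.5532, 0.1017, 0.2387]
tcp_rot: [[0.999, -0.038, -0.0], [-0.038, -0.999, -0.0], [-0.0, 0.0, -1.0]]
wrist_force: [-0.5, -11.5, 1.4]
grip_width: 0.0074
finger_force: 35.0
```

Request:
carry_out --deltas '[[1,[0,-0.001,0],0],[1,[0,-0.001,0],0]]'

```text
time: 7.58
tcp_pos: [0.5533, 0.1019, 0.2387]
tcp_rot: [[0.999, -0.038, -0.0], [-0.038, -0.999, -0.002], [-0.0, 0.002, -1.0]]
wrist_force: [-0.6, -9.4, -0.0]
grip_width: 0.0079
finger_force: 35.0
```

Request:
carry_out --deltas '[[1,[0,-0.002,0],0],[1,[0,-0.002,0],0]]'

```text
time: 7.82
tcp_pos: [0.5535, 0.1026, 0.2388]
tcp_rot: [[0.999, -0.039, -0.0], [-0.039, -0.999, -0.005], [-0.0, 0.005, -1.0]]
wrist_force: [-1.2, -17.7, 1.5]
grip_width: 0.0078
finger_force: 35.0
```

```bash
python3 -c "
from h import *
delta((.56,-.05,.2387),0)
s=env.snapshot('scene');cv2.imwrite('pics/s3.png',cv2.resize(s[100:240,270:430,::-1],None,fx=4,fy=4,interpolation=cv2.INTER_CUBIC))"
```

```text
t 7.825 tcp [0.5535 0.1026 0.2388] yaw -2.23 F [ -1.2 -17.7   1.5]
delta [0.0125 0.1523 0.0008] turn -0.0388
```

View pics/s3.png

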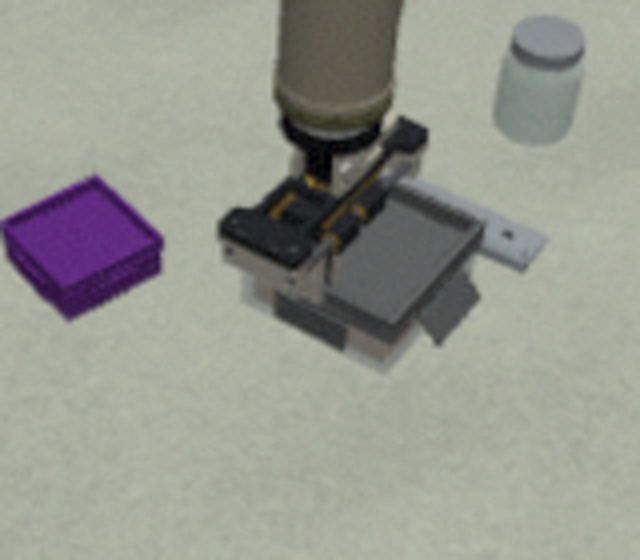

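The box is flush against the bar, with force rising stiffly to 17.7 N and no further travel, so clip_b is shut. clip_a stands open at crop (450,310). I'll back off and turn the box 90° counter-clockwise.

Request:
carry_out --deltas '[[1,[0,0.01,0],0],[1,[0,0.03,0],0],[1,[0,0.05,0],0],[1,[0,0.07,0],0],[1,[0,0.09,0],0],[1,[0,0.105,0],0],[1,[0,0.105,0],0]]'

```text
time: 8.75
tcp_pos: [0.5493, -0.002, 0.2387]
tcp_rot: [[0.999, -0.04, -0.0], [-0.04, -0.999, -0.001], [-0.0, 0.001, -1.0]]
wrist_force: [0.4, -2.1, -1.3]
grip_width: 0.0076
finger_force: 35.0
```

Request:
carry_out --deltas '[[1,[0.009,-0.001,0],-0.13],[1,[0.018,-0.002,0],-0.26],[1,[0.027,-0.005,0],-0.39],[1,[0.0355,-0.0095,0],-0.525],[1,[0.043,-0.015,0],-0.655],[1,[0.05,-0.021,0],-0.785],[1,[0.05,-0.021,0],-0.785]]'

```text
time: 9.62
tcp_pos: [0.6004, 0.0196, 0.2387]
tcp_rot: [[0.734, 0.679, 0.0], [0.679, -0.734, 0.0], [0.0, 0.0, -1.0]]
wrist_force: [1.4, 0.5, -0.5]
grip_width: 0.0077
finger_force: 35.0
```

Request:
carry_out --deltas '[[1,[0.009,-0.001,0],-0.13],[1,[0.018,-0.002,0],-0.26],[1,[0.027,-0.005,0],-0.39],[1,[0.0355,-0.0095,0],-0.525],[1,[0.043,-0.015,0],-0.655],[1,[0.05,-0.021,0],-0.785],[1,[0.05,-0.021,0],-0.785]]'

```text
time: 10.5
tcp_pos: [0.6223, 0.0688, 0.2388]
tcp_rot: [[0.041, 0.999, -0.0], [0.999, -0.041, 0.0], [0.0, -0.0, -1.0]]
wrist_force: [-0.0, 1.5, 0.0]
grip_width: 0.0073
finger_force: 35.0
```

```bash
python3 -c "
from h import *
delta((.621,.0,.2387),87.8)
s=env.snapshot('top');cv2.imwrite('pics/t4.png',cv2.resize(s[145:245,180:380,::-1],None,fx=4,fy=4,interpolation=cv2.INTER_CUBIC))"
```

```text
t 10.5 tcp [0.6223 0.0688 0.2388] yaw 87.63 F [-0.   1.5  0. ]
delta [-0.0688  0.0015  0.    ] turn -0.003
```

View pics/t4.png

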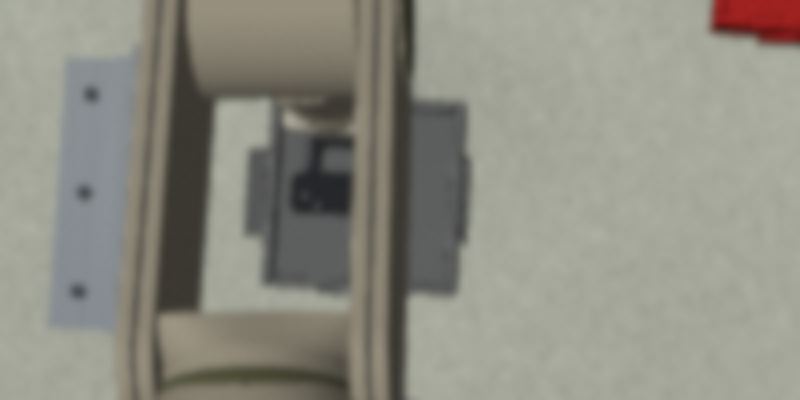

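The turn worked: clip_a at crop (255,192) now faces the bar, with the sides parallel to it. I'll release and regrip on the trailing (-x) rim for a central push.

Request:
carry_out --deltas '[[0,[0,0,0],0],[0,[0,0,0],0],[0,[0,0,0],0],[0,[0,0,0],0],[0,[0,0,0],0],[0,[0,0,0],0],[0,[0,0,0],0],[0,[0,0,-0.02],0]]'

```text
time: 11.55
tcp_pos: [0.6215, 0.0682, 0.2574]
tcp_rot: [[0.039, 0.999, -0.004], [0.999, -0.039, -0.0], [-0.0, -0.004, -1.0]]
wrist_force: [0.6, -0.4, -0.4]
grip_width: 0.0835
finger_force: 0.0
```

Request:
carry_out --deltas '[[0,[0,0,-0.04],0],[0,[-0.01,-0.01,-0.05],0.18],[0,[-0.02,-0.02,-0.05],0.36],[0,[-0.03,-0.03,-0.05],0.54],[0,[-0.04,-0.04,-0.05],0.72],[0,[-0.05,-0.05,-0.05],0.9],[0,[-0.06,-0.06,-0.05],1.08],[0,[-0.07,-0.07,-0.05],1.26]]'

```text
time: 12.55
tcp_pos: [0.5498, 0.0007, 0.3106]
tcp_rot: [[0.965, 0.263, 0.002], [0.263, -0.965, -0.0], [0.002, 0.001, -1.0]]
wrist_force: [-0.2, -0.1, 0.0]
grip_width: 0.0927
finger_force: 0.0
```

```bash
python3 - <<'E'
from h import *
delta((.549,.0005,.28),-2.2)
T=[];n='top';s=env.snapshot(n)
d=[x for x in env.trace(n,"food_box")]
for x in d: print(x['conf'],x['pixel'],ray(n,x['pixel'],.06))
cv2.imwrite('pics/t5.png',cv2.resize(s[145:245,180:380,::-1],None,fx=4,fy=4,interpolation=cv2.INTER_CUBIC))
E
```

```text
t 12.55 tcp [0.5498 0.0007 0.3106] yaw 15.24 F [-0.2 -0.1  0. ]
delta [-0.0009  0.      0.0306] turn 0.3043
0.82 [486.3, 237.1] [ 0.42457486 -0.5924219   0.06      ]
0.81 [276.9, 214.3] [0.48601523 0.04968524 0.06      ]
0.65 [272.6, 259.4] [0.34758853 0.06049279 0.06      ]
0.62 [364.3, 274.0] [ 0.30715694 -0.22067402  0.06      ]
0.6 [382.8, 129.7] [ 0.75269036 -0.27468343  0.06      ]
0.25 [430.5, 182.1] [ 0.59129958 -0.42227686  0.06      ]
```

View pics/t5.png

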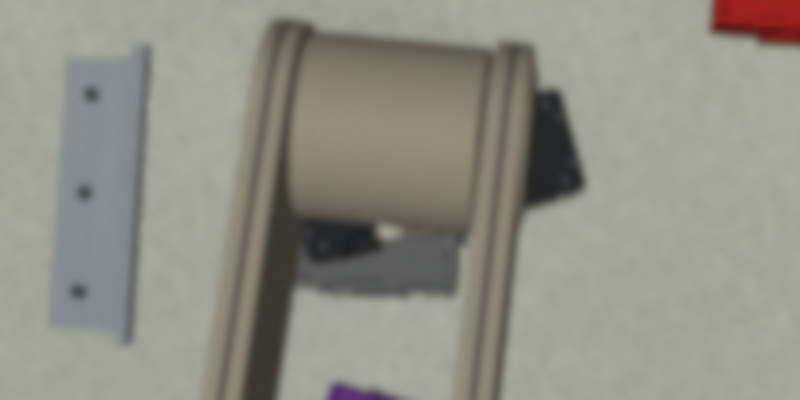

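The box stayed put; its lower-right corner is still at crop (457,292). I'll finish the turn and grip.

Request:
carry_out --deltas '[[0,[0,0,0.01],0.15],[0,[0,0,0.02],0.304],[0,[0,0,0.04],0.304],[0,[0,0,0.06],0.304],[0,[0,0,0.072],0.304],[0,[0,0,0.072],0.304],[1,[0,0,0.072],0.304],[1,[0,0,0.072],0.304]]'

```text
time: 13.65
tcp_pos: [0.5501, 0.0011, 0.2372]
tcp_rot: [[1.0, -0.031, 0.001], [-0.031, -1.0, -0.0], [0.001, 0.0, -1.0]]
wrist_force: [0.2, -0.5, 0.5]
grip_width: 0.0775
finger_force: 0.0
```

Request:
carry_out --deltas '[[1,[0,0,0],0],[1,[0,0,0],0],[1,[0,0,0],0],[1,[0,0,0],0],[1,[0,0,0],0],[1,[0,0,0],0],[1,[0,0,0],0],[1,[0,0,0],0]]'

```text
time: 14.65
tcp_pos: [0.5499, 0.0008, 0.2368]
tcp_rot: [[0.999, -0.032, 0.0], [-0.032, -0.999, -0.0], [0.0, 0.0, -1.0]]
wrist_force: [-0.1, -2.1, -0.5]
grip_width: 0.0076
finger_force: 35.0
```

Request:
carry_out --deltas '[[1,[0,-0.015,0],0.006],[1,[0,-0.035,0],0.006],[1,[0,-0.055,0],0.006],[1,[0,-0.07,0],0.006],[1,[0,-0.08,0],0.006],[1,[0,-0.088,0],0.006],[1,[0,-0.094,0],0.006],[1,[0,-0.098,0],0.006]]'

```text
time: 15.65
tcp_pos: [0.553, 0.099, 0.2367]
tcp_rot: [[0.999, -0.038, -0.0], [-0.038, -0.999, -0.0], [-0.0, 0.0, -1.0]]
wrist_force: [-0.4, -4.7, -0.2]
grip_width: 0.008
finger_force: 35.0
```

Request:
carry_out --deltas '[[1,[0,-0.002,0],0],[1,[0,-0.004,0],0],[1,[0,-0.005,0],0],[1,[0,-0.005,0],0]]'

```text
time: 16.15
tcp_pos: [0.5532, 0.1023, 0.2367]
tcp_rot: [[0.999, -0.039, -0.0], [-0.039, -0.999, -0.003], [-0.0, 0.003, -1.0]]
wrist_force: [-0.1, -13.5, 1.1]
grip_width: 0.0078
finger_force: 35.0
```

Request:
carry_out --deltas '[[1,[0,-0.001,0],0],[1,[0,-0.002,0],0],[1,[0,-0.002,0],0]]'

```text
time: 16.52
tcp_pos: [0.5534, 0.1029, 0.2368]
tcp_rot: [[0.999, -0.039, -0.001], [-0.039, -0.999, -0.006], [-0.0, 0.006, -1.0]]
wrist_force: [-1.9, -22.6, 3.7]
grip_width: 0.0077
finger_force: 35.0
```

Rigid contact again. I'll back off so both clips can be checked, then release and raise.

Request:
carry_out --deltas '[[1,[0,0.005,0],0],[1,[0,0.02,0],0],[1,[0,0.04,0],0],[1,[0,0.055,0],0],[1,[0,0.065,0],0],[1,[0,0.065,0],0],[0,[0,0.065,0],0],[0,[0,0.065,0],0]]'

```text
time: 17.52
tcp_pos: [0.5508, 0.0414, 0.2368]
tcp_rot: [[0.999, -0.038, 0.0], [-0.038, -0.999, 0.0], [0.0, -0.0, -1.0]]
wrist_force: [-0.3, 0.1, -0.3]
grip_width: 0.023
finger_force: 0.0
```

Request:
carry_out --deltas '[[0,[0,0,0],0],[0,[0,0,0],0],[0,[0,0,0],0],[0,[0,0,0],0],[0,[0,0,0],0],[0,[0,0,0],0],[0,[0,0,-0.02],0],[0,[0,0,-0.04],0]]'

```text
time: 18.52
tcp_pos: [0.551, 0.041, 0.2786]
tcp_rot: [[0.999, -0.038, 0.001], [-0.038, -0.999, -0.0], [0.001, -0.0, -1.0]]
wrist_force: [-0.4, -0.8, -0.2]
grip_width: 0.0928
finger_force: 0.0
```

Request:
carry_out --deltas '[[0,[0,0.02,-0.03],0],[0,[0,0.05,-0.06],0],[0,[-0.02,0.09,-0.09],0],[0,[-0.05,0.14,-0.1],0],[0,[-0.08,0.19,-0.1],0],[0,[-0.1,0.23,-0.1],0],[0,[-0.12,0.26,-0.1],0],[0,[-0.12,0.26,-0.1],0]]'

```text
time: 19.52
tcp_pos: [0.4199, -0.2159, 0.3788]
tcp_rot: [[0.999, -0.042, 0.002], [-0.042, -0.999, -0.002], [0.002, 0.002, -1.0]]
wrist_force: [1.2, -0.0, -0.1]
grip_width: 0.0931
finger_force: 0.0
```

```bash
python3 - <<'E'
from h import *
s=env.snapshot('top');c=env.snapshot('scene')
a=cv2.resize(s[145:245,170:330],None,fx=3.5,fy=3.5,interpolation=cv2.INTER_CUBIC)
b=cv2.resize(c[125:225,290:430],None,fx=4,fy=4,interpolation=cv2.INTER_CUBIC)[:240]
b=cv2.resize(c[130:200,290:450],None,fx=3.5,fy=3.5,interpolation=cv2.INTER_CUBIC)
cv2.imwrite('pics/f.png',np.vstack([a,b])[:,:,::-1]);print(a.shape,b.shape,env.sense()['time'],env.sense()['tcp_pos'])
E
```

```text
(350, 560, 3) (245, 560, 3) 19.625 [ 0.42103981 -0.21428153  0.3782303 ]
```

View pics/f.png

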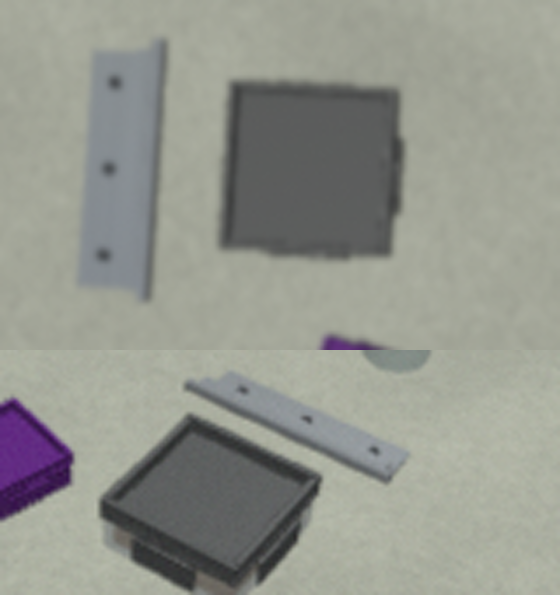

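In the top crop no flap stands out on the bar side (228,165) or on the lower side (305,250), so both clips lie flat. The box stands flat and the gripper is clear.

```bash
python3 -c "
from cell import env
print(env.sign_off())"
```

```text
the job is handed in; nothing more can be done
None
```

Both clips were pressed shut against the bar (clip_b first, a 90° turn, then clip_a), the box was released standing flat, and the job was handed in at about 20 s with the mug, oil bottle and jar not moved by the arm.

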